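# Put a finished spectacle case to bed in its job tray

### The arm

A 6-joint arm with a two-finger parallel gripper is mounted at the origin on the work surface. World frame = base frame: x ahead of the robot, y to its left, z up, the work surface at z = 0. Lengths are in m, angles in rad, forces in N, time in s.
With the tool pointing down it reaches from about 0.4 to 0.825 m from the base axis. Payload 7 kg.
Tool frame: the origin (TCP) lies on the centre line of the jaws, within the pads' length; the fingertips stand 22 mm ahead of it and the grasp point (between the pads) lies 3 mm ahead of it (arm.tcp_to_tips is the distance from the TCP to the fingertips, in m); z points along the fingers, y is the line along which they close (so a half turn about z gives the same grasp; the last joint's range is limited). The gripper opens to 88 mm and grips with 3 to 60 N. Pads are 19 mm wide; open, the fingers measure 130 mm over their backs; the gripper's body (78 mm by 193 mm) begins 47 mm behind the grasp point.
Start: joints at [-0.978, 0.359, 0.012, 0, -1.224, -0.288], TCP at [0.203, -0.644, 0.249] pointing down, gripper open.
Joint ranges: [-3.07, 3.07], [-1.43, 2.12], [-1.02, 1.25], [-3.03, 1.67], [-3.05, -0], [-3.03, 3.03]. Speed limits (rad/s): [2.39, 2.39, 3.01, 3.14, 3.14, 3.14].

### API

Orientations are given as [roll, pitch, yaw] about the fixed x, y, z axes, in that order (R = Rz(yaw) Ry(pitch) Rx(roll)).
In Python, from station import arm gives the robot as it stands.
- The arm moves only by the tool jog_arm, never from a script. Its argument "targets" is a list of rows, each an object of numbers: "dx", "dy", "dz": the shift along the tool's x, y, z in mm; "rx", "ry", "rz": the turn, a rotation vector about the tool's x, y, z in rad; "gripper": the closure, from 0 (fully open) to 1 (shut). In form: [{"dx": .., "dy": .., "dz": .., "rx": .., "ry": .., "rz": .., "gripper": ..}, ...]. A call has exactly 8 rows; each row is the pose to reach, as a shift and turn from the pose commanded when the call began, along the tool's axes at that moment; what a row does not reach only later rows make up. A row lasts 1/12 s, in which the tool goes at most 41.7 mm and 7.16 degrees, less where a joint would pass 70% of its speed; a pose out of reach is approached as far as the arm can. A call with a gripper value outside its range is refused whole. The fingers move at their own pace and stop on an object; "force" is the grip in N (left out, the last holds). Time passes only in rows, so rows that repeat a pose let the fingers close, or fill a call up. It gives the time, the measured TCP pose, the force, the opening and the grip force at its end, in the units of the state.
- arm.get_state(): the state, without advancing time (a new reading comes with each control period).
- arm.grab_frame(name): name is "side" or "top"; returns a dict with "frame" (480x640x3 uint8, red, green, blue), "z_map" (480x640 float32, m along the optical axis (not along the pixel's ray), 0 where there is no reading), "fx", "fy", "cx", "cy" (pixels), "view" (4x4, takes a point from world to camera coordinates). Camera axes: x right, y down, z forward; pixel columns grow to the right and rows downward; lengths in m; the calibration is good to about 2 mm. A picture is of the moment at which its call begins.
- arm.job_done(): hands the job in; it is judged then, once.
The state is a dict: "t": time; "q": joint angles; "qd": joint speeds; "joint_efforts": joint torques, N m; "eef_pos": TCP position; "ee_rot": TCP orientation; "force": force on the tool from outside, world axes, zero at the start; "moment": the same for the moment, N m; "width": finger opening in m; "gripper_force": force on a finger pad.
Only numpy, scipy, OpenCV 4.12 (cv2) and the standard library are available. Lean on these libraries where they do the work, as an engineer would, in place of code of your own. Each camera call takes 0.05 s, during which the arm holds its last target. There are 200 camera calls.

### The job

The orange-lidded spectacle case stands on end on the open front of its mint job tray. With the fingers only pushing, never gripping or lifting it, tip it over away from the robot so that it lies in the tray with the orange lid up, and once it has come to rest push its near end until the case is fully home against the tray's back wall. Leave everything else where it is and finish clear of the case.

Things in the scene. Friction and masses are not known exactly. Their poses are not given: they have to be found in the camera images.
- orange_case: Closed hard spectacle case, 38 x 58 x 150 mm, about 0.16 kg, loose; lid half (own -x side) orange, other half dark brown. Starts standing on end on the tray's base plate, lid towards the robot. Origin: centre of the end it stands on. Own z along its 150 mm length, x through its 38 mm thickness (away from the robot, along the tray's x within 0.05 rad), y across its width.
- orange_case_middle (a point): The middle of the orange case, 75 mm along its own z from its origin. Pushed well above this, the case topples by itself after leaning about 0.25 rad, pivoting on its far lower edge; its near end then lies within some 20 mm of where that edge was. Tipped properly, its z points along the tray's x and its own x points down.
- job_tray: Fixed mint-green tray of the orange case. Base plate 6 mm thick, 300 x 130 mm, from x = -170 to +130 mm in the tray's frame; open from x = -170 to +28 mm, where the case stands (its origin at x about -125 mm, y about 0). Origin: on the work surface on the tray's centre line; x points from the open front (robot side) to the back wall, y left, z up.
- job_tray_stop (a point): Foot of the back wall's inner face, on the centre line: x = 120, y = 0, z = 6 mm in the tray's frame. Walls are 8 mm thick, tops 34 mm above the work surface. Side walls' inner faces at y = +-38 mm, from x = 65 mm to the back; before them guides flare out to about y = +-51 mm at x = 29 mm. Fully home, the case's far end is here and its origin at x = -30 mm.
- full_tray: A second fixed tray of the same make and axes, with the navy case already home in it. Not to be used.
- navy_case: Same kind of case with a navy lid, lying home in the other tray. Origin: centre of its near end. Leave alone.
- silver_case: Same kind of case with a silver lid, standing on end on the mat, well off to the side. Origin: centre of its underside. Leave alone.
- cleaner_bottle: Green bottle of 48 mm diameter, 140 mm high, standing on the mat at one side. Origin: centre of its underside. Leave alone.
- screwdriver: Screwdriver 150 mm long lying on the mat at one side. Leave alone.
- screw_jar: Clear jar with blue cap, 48 mm diameter, 45 mm high, on the mat at one side. Leave alone.
- lens_cup: White bowl, 64 mm diameter, 40 mm high, on the mat at one side. Leave alone.
Things that resemble listed ones, but are neither listed nor needed, are in the scene too. What is shaped like the orange_case but pink or yellow is not meant.

How it is judged:
On the way, in this order (a step that is already met when the one before it is completed fails the run):
1. the orange case has been tipped over and lies at rest in the tray, orange lid up, not yet home (angle between orange_case's own x axis and vertical above 2.9 rad and linear speed of orange_case below 0.03 m/s and x of orange_case in the frame of job_tray below -0.05 m), for 0.2 s.
2. it has been pushed home against the back wall (angle between orange_case's own x axis and vertical above 2.97 rad and x of orange_case in the frame of job_tray between -0.037 and -0.022 m and y of orange_case_middle in the frame of job_tray between -0.014 and 0.014 m and z of orange_case_middle in the frame of job_tray below 0.032 m and angle between the z axis of orange_case and the x axis of job_tray, either way round below 0.2 rad), for 0.2 s.
At the end, for the whole second after the job is handed in: The orange case lies at rest and level (10 degrees) in its tray, orange lid up, its middle within 14 mm of the centre line, its length within 0.2 rad of the tray's, its far end within 7 mm of the back wall; every other loose thing is within 30 mm of where it began (all of step 2 and linear speed of orange_case below 0.01 m/s and distance of each of navy_case, silver_case, cleaner_bottle, screwdriver, screw_jar, lens_cup from where it was at the start of the episode below 0.03 m); the robot touches nothing.
It fails at once if the orange case is lifted: its middle rises more than 20 mm above its standing height, or more than 25 mm above the tray's lying height once it is over (height (world z) of orange_case_middle above 0.101 m or (angle between orange_case's own x axis and vertical above 2.9 rad and height (world z) of orange_case_middle above 0.05 m)).
It fails at once if another loose thing is moved more than 30 mm or the silver case or the bottle is knocked over (distance of any of navy_case, silver_case, cleaner_bottle, screwdriver, screw_jar, lens_cup from where it was at the start of the episode above 0.03 m or angle between any of silver_case, cleaner_bottle's own z axis and vertical above 0.5 rad).
It also fails if it takes over 40 s, if anything falls off the work surface, if the arm or the gripper's body presses on something with over 40 N, if the wrist force passes 120 N, or if a joint passes its speed limit or range.

## Working session

There is one attempt and no reset: what is moved stays moved. The work goes in short steps, Python scripts to look and compute and a tool call to move; the robot and the scene stay as the last step left them, time stands still between calls to the robot, and variables do not carry over. Pictures are saved under pics/ and viewed, at most 10 in all, crops included, and the job is handed in when it is done.

Besides the shell and the picture viewer there is one more tool, called as name(argument=value, ...), one argument or row to a line, values as JSON. jog_arm: Moves the arm, as the interface text tells. Its arguments: {"type":"object","properties":{"targets":{"type":"array","items":{"type":"object","properties":{"dx":{"type":"number"},"dy":{"type":"number"},"dz":{"type":"number"},"rx":{"type":"number"},"ry":{"type":"number"},"rz":{"type":"number"},"gripper":{"type":"number"}}}},"force":{"type":"number"}},"required":["targets"]}

```bash
mkdir -p pics
cat > h.py <<'E'
import numpy as np, cv2
from station import arm
def grab(n):
    f=arm.grab_frame(n); return f
def save(f,p): cv2.imwrite('pics/'+p,f['frame'][:,:,::-1])
def cloud(f):
    z=f['z_map']; v,u=np.mgrid[:480,:640]
    c=np.stack([(u-f['cx'])/f['fx']*z,(v-f['cy'])/f['fy']*z,z,np.ones_like(z)],-1)
    w=c@np.linalg.inv(f['view']).T
    return w[...,:3]
E
python3 - <<'E'
from h import *
a=grab('top');b=grab('side');save(a,'t0.png');save(b,'s0.png')
for f in(a,b):print(np.round(f['view'],3),f['fx'])
s=arm.get_state();print(s['t'],s['eef_pos'],s['ee_rot'],s['width'],s['force'])
E
```

```text
[[ 0.000e+00 -1.000e+00  8.000e-03  4.000e-02]
 [-9.980e-01 -1.000e-03 -6.200e-02  4.890e-01]
 [ 6.200e-02 -8.000e-03 -9.980e-01  1.283e+00]
 [ 0.000e+00  0.000e+00  0.000e+00  1.000e+00]] 517.114707515585
[[-0.964 -0.266  0.005  0.48 ]
 [-0.203  0.721 -0.662  0.092]
 [ 0.172 -0.639 -0.749  1.408]
 [ 0.     0.     0.     1.   ]] 538.6635936129069
0.1 [ 0.20241234 -0.643528    0.24773664] [ 3.14014279e+00 -1.51173643e-04 -2.83688956e+00] 0.08726760382748007 [-0.75809723  0.12669321  0.30283427]
```

View pics/t0.png

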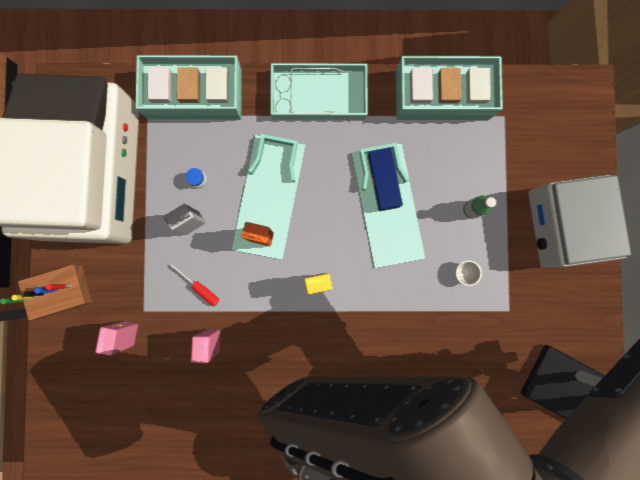

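View pics/s0.png

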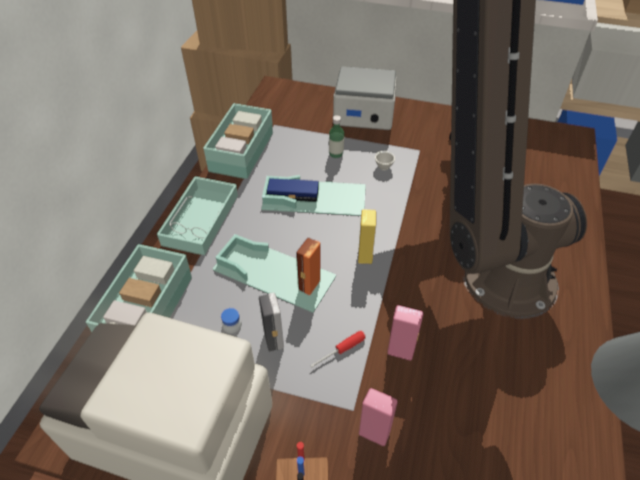

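Top view: the orange case is at (257,234) on the left mint tray, whose back wall is near (277,140). Other case-shaped things are the yellow one (318,284), the pink ones (117,338) and (205,346), the silver one (185,219) and the navy one (385,180). Only the one at (257,234) has an orange lid and stands on a mint tray's open front. The side view shows it at (309,266). Next I measure the tray and case, and save a crop to confirm.

```bash
cat >> h.py <<'E'
def tray_case():
    P=[];C=[]
    for n in('top','side'):
        f=grab(n); w=cloud(f); hsv=cv2.cvtColor(f['frame'],cv2.COLOR_RGB2HSV); H,S,V=[hsv[...,i].astype(int) for i in range(3)]
        ok=f['z_map']>0
        roi=ok&(w[...,0]>.3)&(w[...,0]<.8)&(w[...,1]>.02)&(w[...,1]<.26)
        m=roi&(H>65)&(H<95)&(S>30)&(V>90)&(w[...,2]>.002)&(w[...,2]<.04)
        o=roi&(w[...,2]>.012)&(w[...,2]<.2)&((H<16)|(H>170))&(S>110)
        P.append(w[m]);C.append((n,w[o],f,o))
    return P,C
E
python3 - <<'E'
from h import *
P,C=tray_case()
for p in P:
    print(len(p),cv2.minAreaRect(p[:,:2].astype(np.float32)*1000), np.percentile(p[:,2],[1,50,99]))
for n,c,f,o in C:
    t=c[c[:,2]>.135]
    print(n,len(c),np.round(np.percentile(c,[1,99],axis=0),3),len(t))
    if len(t)>5: print(cv2.minAreaRect(t[:,:2].astype(np.float32)*1000))
    lo=c[(c[:,2]<.13)]
    print(np.round(np.percentile(lo,[2,98],axis=0),3), cv2.minAreaRect(lo[:,:2].astype(np.float32)*1000))
f=C[0][2];a=f['frame'][110:290,140:440];b=C[1][2]['frame'][190:370,180:480]
cv2.imwrite('pics/c0.png',cv2.resize(np.vstack([a,b])[:,:,::-1],None,fx=1.6,fy=1.6,interpolation=3))
E
```

```text
5155 ((622.8616333007812, 130.63978576660156), (207.6707763671875, 359.76806640625), 88.3177719116211) [0.00216276 0.00615666 0.03646963]
2558 ((632.441162109375, 142.5986785888672), (233.3211669921875, 335.082275390625), 89.99637603759766) [0.00280724 0.00864477 0.03809783]
top 507 [[0.473 0.135 0.032]
 [0.517 0.194 0.16 ]] 419
((495.9798278808594, 165.3306427001953), (57.103851318359375, 36.6282844543457), 76.28272247314453)
[[0.473 0.135 0.026]
 [0.505 0.188 0.127]] ((481.9061584472656, 157.1258544921875), (26.705337524414062, 58.48929214477539), 22.375925064086914)
side 997 [[0.476 0.144 0.016]
 [0.518 0.198 0.16 ]] 369
((496.78460693359375, 168.85763549804688), (56.489959716796875, 35.3078498840332), 77.58738708496094)
[[0.476 0.15  0.016]
 [0.517 0.198 0.127]] ((488.38958740234375, 178.8157958984375), (59.741756439208984, 30.38408660888672), 43.31047439575195)
```

View pics/c0.png

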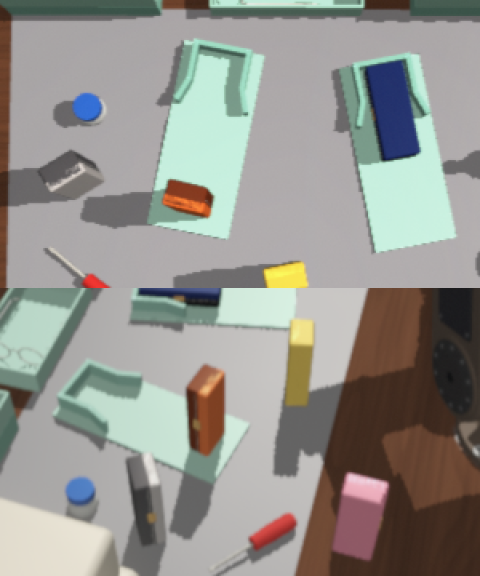

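The crop confirms it: an orange lid facing the robot, standing on the mint tray. The tray mask also caught other green things, so I keep only the component around the case.

Run:
```python
from h import *
f=grab('top'); w=cloud(f); hsv=cv2.cvtColor(f['frame'],cv2.COLOR_RGB2HSV)
m=((hsv[...,0]>65)&(hsv[...,0]<95)&(hsv[...,1]>30)&(hsv[...,2]>80)).astype(np.uint8)
n,l=cv2.connectedComponents(m); k=l[200,262]; q=(l==k); ys,xs=np.nonzero(q); print(xs.min(),xs.max(),ys.min(),ys.max())
p=w[q&(f['z_map']>0)&(w[...,2]<.045)]; pl=p[p[:,2]<.012]
print(len(p),np.median(pl[:,2]))
r=cv2.minAreaRect(pl[:,:2].astype(np.float32)*1000);print(r)
r=cv2.minAreaRect(p[:,:2].astype(np.float32)*1000);print(r)
a=min([r[2]-90,r[2],r[2]-180],key=lambda a:abs(a+12));a=np.radians(a);c=np.array(r[0])/1000
print('yaw',a)
R=np.array([[np.cos(a),-np.sin(a)],[np.sin(a),np.cos(a)]])
loc=(p[:,:2]-c)@R; print(np.round(np.percentile(loc,[0,.5,99.5,100],axis=0),3))
top=p[:,2]>.03; print('walltop',np.round(np.percentile(loc[top],[0,2,50,98,100],axis=0),3))
O=c+R@np.array([.02,0]); print('tray origin',O, 'case in tray',R.T@(np.array([.4963,.167])-O))
s=arm.get_state();print(s['t'])
```

```text
232 304 134 258
5504 0.005543841737342126
((602.993896484375, 147.73358154296875), (131.96051025390625, 307.7536926269531), 78.90789031982422)
((602.993896484375, 147.73358154296875), (131.96051025390625, 307.7536926269531), 78.90789031982422)
yaw -0.19359383491140258
[[-0.154 -0.066]
 [-0.152 -0.065]
 [ 0.144  0.064]
 [ 0.154  0.066]]
walltop [[ 0.045 -0.058]
 [ 0.048 -0.054]
 [ 0.113  0.002]
 [ 0.144  0.054]
 [ 0.144  0.057]]
tray origin [0.62262028 0.14388584] case in tray [-0.12840737 -0.00161999]
0.25
```

```bash
cat >> h.py <<'E'
from scipy.spatial.transform import Rotation as Ro
O=np.array([.6226,.1439]);A=-.194
def t2w(x,y,z): return np.array([O[0]+x*np.cos(A)-y*np.sin(A),O[1]+x*np.sin(A)+y*np.cos(A),z])
def w2t(p): 
    d=np.asarray(p)[:2]-O; return np.array([d[0]*np.cos(A)+d[1]*np.sin(A),-d[0]*np.sin(A)+d[1]*np.cos(A)])
def delta(target,yaw):
    s=arm.get_state();R=Ro.from_euler('xyz',s['ee_rot'])
    T=Ro.from_euler('xyz',[np.pi,0,yaw])
    print('t',round(s['t'],2),'pos',np.round(s['eef_pos'],4),'tray',np.round(w2t(s['eef_pos']),4),'rot',np.round(s['ee_rot'],3),'F',np.round(s['force'],1),'w',s['width'])
    print('shift mm',np.round(R.inv().apply(target-s['eef_pos'])*1000,1),'turn',np.round((R.inv()*T).as_rotvec(),3))
E
python3 - <<'E'
from h import *
delta(np.array([.40,-.40,.249]),-1.765)
delta(t2w(-.2,-.0016,.249),-1.765)
f=grab('top');w=cloud(f);m=(w[...,2]>.13)&(w[...,2]<.17)&(f['z_map']>0)
n,l,st,_=cv2.connectedComponentsWithStats(m.astype(np.uint8))
for i in range(1,n):
    if st[i,4]>60:
        c=w[l==i].mean(0)
        print(st[i],np.round(c,3),'tray',np.round(w2t(c),3))
E
```

```text
t 0.25 pos [ 0.2025 -0.6437  0.2481] tray [-0.2604 -0.8538] rot [ 3.141 -0.    -2.837] F [-0.5 -0.4  0.6] w 0.08786484142688152
shift mm [-261.6  173.2   -0.8] turn [ 1.000e-03  0.000e+00 -1.072e+00]
t 0.25 pos [ 0.2025 -0.6437  0.2481] tray [-0.2604 -0.8538] rot [ 3.141 -0.    -2.837] F [-0.5 -0.4  0.6] w 0.08786484142688152
shift mm [-4.607e+02  7.195e+02 -4.000e-01] turn [ 1.000e-03  0.000e+00 -1.072e+00]
[   2   82  122  159 2937] [0.611 0.525 0.159] tray [-0.085  0.372]
[ 553  175   78   90 5380] [ 0.528 -0.6    0.138] tray [ 0.051 -0.748]
[484 197  12  11  89] [ 0.568 -0.368  0.139] tray [ 0.045 -0.513]
[164 204  31  27 478] [0.532 0.339 0.148] tray [-0.126  0.174]
[241 222  29  22 457] [0.496 0.165 0.155] tray [-0.128 -0.003]
[304 273  28  22 444] [0.382 0.026 0.149] tray [-0.213 -0.162]
[  0 284  58  20 301] [0.36  0.669 0.15 ] tray [-0.359  0.464]
[ 95 326  25  29 532] [0.256 0.494 0.148] tray [-0.427  0.272]
[191 335  20  28 505] [0.238 0.286 0.148] tray [-0.405  0.065]
```

jog_arm(
  targets=[
    {"dx":-33,"dy":22,"dz":0,"rz":-0.1,"gripper":1},
    {"dx":-66,"dy":43,"dz":0,"rz":-0.2,"gripper":1},
    {"dx":-98,"dy":65,"dz":0,"rz":-0.3,"gripper":1},
    {"dx":-131,"dy":87,"dz":0,"rz":-0.4,"gripper":1},
    {"dx":-164,"dy":108,"dz":0,"rz":-0.5,"gripper":1},
    {"dx":-197,"dy":130,"dz":0,"rz":-0.6,"gripper":1},
    {"dx":-229,"dy":151,"dz":0,"rz":-0.7,"gripper":1},
    {"dx":-262,"dy":173,"dz":0,"rz":-0.8,"gripper":1},
  ],
)

```text
invalid input at $.targets[0]: expected keys dx, dy, dz, rx, ry, rz, gripper
```

Run:
```python
from h import *
delta(np.array([.43,-.1,.249]),-1.765)
```

```text
t 0.3 pos [ 0.2025 -0.6437  0.2483] tray [-0.2604 -0.8539] rot [ 3.141 -0.    -2.837] F [-0.1  0.1  0. ] w 0.08765450663161709
shift mm [-380.2  450.4   -0.5] turn [ 1.000e-03  0.000e+00 -1.072e+00]
```

jog_arm(
  targets=[
    {"dx":-33,"dy":22,"dz":0,"rx":0,"ry":0,"rz":-0.1,"gripper":1},
    {"dx":-66,"dy":43,"dz":0,"rx":0,"ry":0,"rz":-0.2,"gripper":1},
    {"dx":-98,"dy":65,"dz":0,"rx":0,"ry":0,"rz":-0.3,"gripper":1},
    {"dx":-131,"dy":87,"dz":0,"rx":0,"ry":0,"rz":-0.4,"gripper":1},
    {"dx":-164,"dy":108,"dz":0,"rx":0,"ry":0,"rz":-0.5,"gripper":1},
    {"dx":-197,"dy":130,"dz":0,"rx":0,"ry":0,"rz":-0.6,"gripper":1},
    {"dx":-229,"dy":151,"dz":0,"rx":0,"ry":0,"rz":-0.7,"gripper":1},
    {"dx":-262,"dy":173,"dz":0,"rx":0,"ry":0,"rz":-0.8,"gripper":1},
  ],
)

```text
t: 0.97
eef_pos: [0.4014, -0.3986, 0.2488]
ee_rot: [-3.141, 0.0, -2.032]
force: [0.2, 0.2, -0.8]
width: 0.04
gripper_force: 0.0
```

Run:
```python
from h import *
delta(np.array([.43,-.1,.249]),-1.765)
```

```text
t 0.97 pos [ 0.4014 -0.3986  0.2488] tray [-0.1125 -0.575 ] rot [-3.141  0.    -2.032] F [ 0.2  0.2 -0.8] w 0.039967219204470786
shift mm [-280.2  107.2   -0.3] turn [-0.    -0.    -0.267]
```

jog_arm(
  targets=[
    {"dx":-35,"dy":13,"dz":0,"rx":0,"ry":0,"rz":-0.033,"gripper":1},
    {"dx":-70,"dy":27,"dz":0,"rx":0,"ry":0,"rz":-0.067,"gripper":1},
    {"dx":-105,"dy":40,"dz":0,"rx":0,"ry":0,"rz":-0.1,"gripper":1},
    {"dx":-140,"dy":54,"dz":0,"rx":0,"ry":0,"rz":-0.133,"gripper":1},
    {"dx":-175,"dy":67,"dz":0,"rx":0,"ry":0,"rz":-0.167,"gripper":1},
    {"dx":-210,"dy":80,"dz":0,"rx":0,"ry":0,"rz":-0.2,"gripper":1},
    {"dx":-245,"dy":94,"dz":0,"rx":0,"ry":0,"rz":-0.233,"gripper":1},
    {"dx":-280,"dy":107,"dz":0,"rx":0,"ry":0,"rz":-0.267,"gripper":1},
  ],
)

```text
t: 1.63
eef_pos: [0.4304, -0.1003, 0.2489]
ee_rot: [-3.141, 0.0, -1.768]
force: [1.3, -0.0, 0.4]
width: 0.0002
gripper_force: 0.0
```

Run:
```python
from h import *
delta(t2w(-.205,-.002,.249),-1.765)
```

```text
t 1.63 pos [ 0.4304 -0.1003  0.2489] tray [-0.1415 -0.2767] rot [-3.141  0.    -1.768] F [ 1.3 -0.   0.4] w 0.00021126861971530075
shift mm [-274.4   64.4   -0. ] turn [-0.001  0.    -0.003]
```

jog_arm(
  targets=[
    {"dx":-37,"dy":9,"dz":0,"rx":0,"ry":0,"rz":0,"gripper":1},
    {"dx":-74,"dy":18,"dz":0,"rx":0,"ry":0,"rz":0,"gripper":1},
    {"dx":-111,"dy":27,"dz":0,"rx":0,"ry":0,"rz":0,"gripper":1},
    {"dx":-148,"dy":36,"dz":0,"rx":0,"ry":0,"rz":0,"gripper":1},
    {"dx":-185,"dy":45,"dz":0,"rx":0,"ry":0,"rz":0,"gripper":1},
    {"dx":-222,"dy":54,"dz":0,"rx":0,"ry":0,"rz":0,"gripper":1},
    {"dx":-255,"dy":62,"dz":0,"rx":0,"ry":0,"rz":0,"gripper":1},
    {"dx":-274,"dy":65,"dz":0,"rx":0,"ry":0,"rz":0,"gripper":1},
  ],
)

```text
t: 2.3
eef_pos: [0.4208, 0.1825, 0.2489]
ee_rot: [-3.141, 0.001, -1.768]
force: [1.2, -1.5, -0.7]
width: 0.0004
gripper_force: 0.0
```

Run:
```python
from h import *
delta(t2w(-.2,-.002,.157),-1.765)
f=grab('side');cv2.imwrite('pics/s1.png',cv2.resize(f['frame'][120:420,150:550,::-1],None,fx=2,fy=2))
```

```text
t 2.3 pos [0.4208 0.1825 0.2489] tray [-0.2054 -0.001 ] rot [-3.141e+00  1.000e-03 -1.768e+00] F [ 1.2 -1.5 -0.7] w 0.0004252588819386935
shift mm [ 1.1 -5.4 91.9] turn [-0.001  0.001 -0.003]
```

View pics/s1.png

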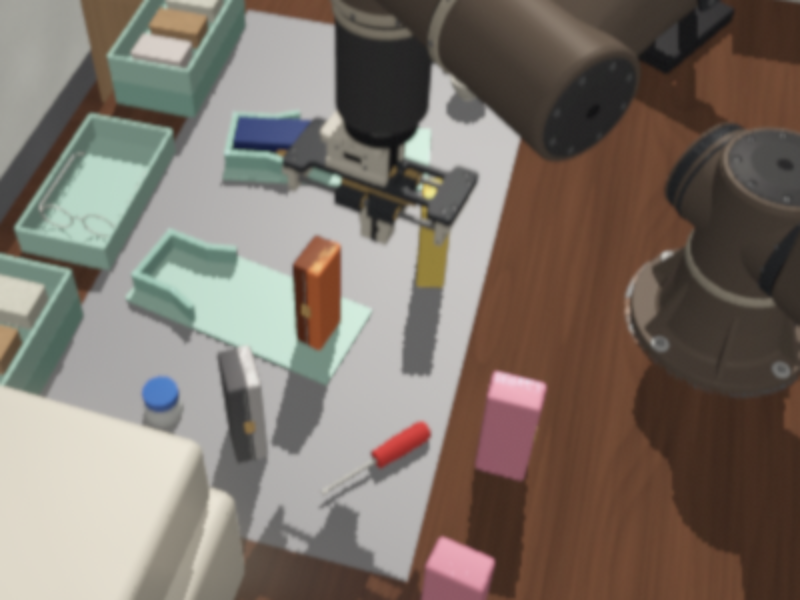

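The closed fingers hang at crop pixel (380,215) on the robot side of the orange case (317,290), above everything. Now I descend behind it.

jog_arm(
  targets=[
    {"dx":1,"dy":0,"dz":20,"rx":0,"ry":0,"rz":0,"gripper":1},
    {"dx":1,"dy":0,"dz":40,"rx":0,"ry":0,"rz":0,"gripper":1},
    {"dx":1,"dy":0,"dz":60,"rx":0,"ry":0,"rz":0,"gripper":1},
    {"dx":1,"dy":0,"dz":80,"rx":0,"ry":0,"rz":0,"gripper":1},
    {"dx":1,"dy":0,"dz":92,"rx":0,"ry":0,"rz":0,"gripper":1},
    {"dx":1,"dy":-5,"dz":92,"rx":0,"ry":0,"rz":0,"gripper":1},
    {"dx":1,"dy":-10,"dz":92,"rx":0,"ry":0,"rz":0,"gripper":1},
    {"dx":1,"dy":-15,"dz":92,"rx":0,"ry":0,"rz":0,"gripper":1},
  ],
)

```text
t: 3.02
eef_pos: [0.4369, 0.1758, 0.1576]
ee_rot: [-3.14, 0.001, -1.769]
force: [0.6, 0.7, -0.2]
width: 0.0004
gripper_force: 0.0
```

jog_arm(
  targets=[
    {"dx":0,"dy":-4,"dz":0,"rx":0,"ry":0,"rz":0,"gripper":1},
    {"dx":0,"dy":-8,"dz":0,"rx":0,"ry":0,"rz":0,"gripper":1},
    {"dx":0,"dy":-12,"dz":0,"rx":0,"ry":0,"rz":0,"gripper":1},
    {"dx":0,"dy":-16,"dz":0,"rx":0,"ry":0,"rz":0,"gripper":1},
    {"dx":0,"dy":-20,"dz":0,"rx":0,"ry":0,"rz":0,"gripper":1},
    {"dx":0,"dy":-24,"dz":0,"rx":0,"ry":0,"rz":0,"gripper":1},
    {"dx":0,"dy":-28,"dz":0,"rx":0,"ry":0,"rz":0,"gripper":1},
    {"dx":0,"dy":-32,"dz":0,"rx":0,"ry":0,"rz":0,"gripper":1},
  ],
)

```text
t: 3.68
eef_pos: [0.4674, 0.1691, 0.1565]
ee_rot: [3.142, -0.0, -1.77]
force: [-0.0, 0.4, -0.2]
width: 0.0002
gripper_force: 0.1
```

Run:
```python
from h import *
delta(t2w(-.13,-.002,.157),-1.765)
f=grab('side');cv2.imwrite('pics/s2.png',cv2.resize(f['frame'][160:360,200:467,::-1],None,fx=2.5,fy=2.5))
```

```text
t 3.68 pos [0.4674 0.1691 0.1565] tray [-0.1571 -0.0052] rot [ 3.142 -0.    -1.77 ] F [-0.   0.4 -0.2] w 0.00020526912112567855
shift mm [ -3.4 -27.1  -0.5] turn [ 0.    -0.    -0.005]
```

View pics/s2.png

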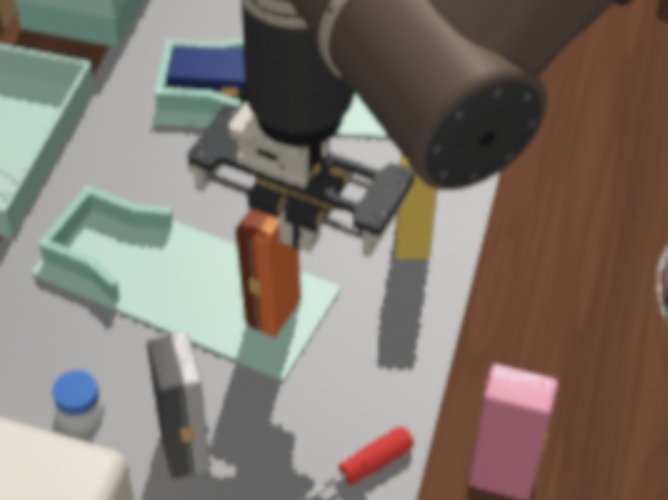

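The fingers touch the case's upper near face at crop pixel (300,225), and it already leans slightly. I keep pushing until it topples.

jog_arm(
  targets=[
    {"dx":0,"dy":-4,"dz":0,"rx":0,"ry":0,"rz":0,"gripper":1},
    {"dx":0,"dy":-8,"dz":0,"rx":0,"ry":0,"rz":0,"gripper":1},
    {"dx":0,"dy":-12,"dz":0,"rx":0,"ry":0,"rz":0,"gripper":1},
    {"dx":0,"dy":-16,"dz":0,"rx":0,"ry":0,"rz":0,"gripper":1},
    {"dx":0,"dy":-20,"dz":0,"rx":0,"ry":0,"rz":0,"gripper":1},
    {"dx":0,"dy":-23,"dz":0,"rx":0,"ry":0,"rz":0,"gripper":1},
    {"dx":0,"dy":-26,"dz":0,"rx":0,"ry":0,"rz":0,"gripper":1},
    {"dx":0,"dy":-26,"dz":0,"rx":0,"ry":0,"rz":0,"gripper":1},
  ],
)

```text
t: 4.4
eef_pos: [0.4931, 0.164, 0.1565]
ee_rot: [-3.142, -0.0, -1.77]
force: [-0.3, -0.3, -0.4]
width: 0.0005
gripper_force: 0.0
```

```bash
cat >> h.py <<'E'
def case():
    for n in('top','side'):
        f=grab(n);w=cloud(f);hsv=cv2.cvtColor(f['frame'],cv2.COLOR_RGB2HSV);H,S=hsv[...,0],hsv[...,1]
        q=np.stack([w[...,0],w[...,1]],-1)-O
        tx=q[...,0]*np.cos(A)+q[...,1]*np.sin(A);ty=-q[...,0]*np.sin(A)+q[...,1]*np.cos(A)
        o=(f['z_map']>0)&(tx>-.2)&(tx<.14)&(abs(ty)<.07)&(w[...,2]>.012)&(w[...,2]<.17)&((H<16)|(H>170))&(S>110)
        if o.sum()<20: print(n,'few');continue
        pt=np.stack([tx[o],ty[o]],-1);z=w[...,2][o]
        print(n,o.sum(),'z',np.round(np.percentile(z,[2,50,98]),3),'x',np.round(np.percentile(pt[:,0],[1,99]),3),'y',np.round(np.percentile(pt[:,1],[1,99]),3))
        tp=pt[z>.036]
        if len(tp)>5:
            print('  rect(z>.036)',np.round(np.array(sum([list(v) if hasattr(v,'__len__') else [v] for v in cv2.minAreaRect((tp*1000).astype(np.float32))],[])),1))
E
python3 - <<'E'
from h import *
delta(t2w(-.13,-.002,.157),-1.765)
case()
E
```

```text
t 4.4 pos [0.4931 0.164  0.1565] tray [-0.1309 -0.0053] rot [-3.142 -0.    -1.77 ] F [-0.3 -0.3 -0.4] w 0.00050320407282012
shift mm [-3.3 -0.9 -0.5] turn [-0.    -0.    -0.005]
top 21 z [0.025 0.051 0.095] x [-0.14  -0.115] y [-0.032 -0.029]
  rect(z>.036) [-126.1  -30.5    2.6   23.7   86.6]
side 1015 z [0.024 0.094 0.161] x [-0.141 -0.074] y [-0.025  0.028]
  rect(z>.036) [-104.8   -0.2   69.4   58.3    1.8]
```

jog_arm(
  targets=[
    {"dx":0,"dy":-3,"dz":0,"rx":0,"ry":0,"rz":0,"gripper":1},
    {"dx":0,"dy":-6,"dz":0,"rx":0,"ry":0,"rz":0,"gripper":1},
    {"dx":0,"dy":-9,"dz":0,"rx":0,"ry":0,"rz":0,"gripper":1},
    {"dx":0,"dy":-12,"dz":0,"rx":0,"ry":0,"rz":0,"gripper":1},
    {"dx":0,"dy":-12,"dz":0,"rx":0,"ry":0,"rz":0,"gripper":1},
    {"dx":0,"dy":-12,"dz":0,"rx":0,"ry":0,"rz":0,"gripper":1},
    {"dx":0,"dy":-12,"dz":0,"rx":0,"ry":0,"rz":0,"gripper":1},
    {"dx":0,"dy":-12,"dz":0,"rx":0,"ry":0,"rz":0,"gripper":1},
  ],
)

```text
t: 5.17
eef_pos: [0.5042, 0.1616, 0.1565]
ee_rot: [3.142, -0.0, -1.77]
force: [-0.7, -0.1, 0.3]
width: 0.0003
gripper_force: 0.0
```

Run:
```python
from h import *
delta(t2w(-.18,-.002,.2),-1.765)
case()
```

```text
t 5.17 pos [0.5042 0.1616 0.1565] tray [-0.1196 -0.0054] rot [ 3.142 -0.    -1.77 ] F [-0.7 -0.1  0.3] w 0.0002941234851804565
shift mm [ -3.1  60.5 -43.5] turn [ 0.    -0.    -0.005]
top 535 z [0.03  0.043 0.049] x [-0.094  0.046] y [-0.037  0.019]
  rect(z>.036) [-27.4  -6.8  57.5 149.4  88. ]
side 1291 z [0.018 0.044 0.05 ] x [-0.101  0.044] y [-0.033  0.025]
  rect(z>.036) [-26.9  -4.9  61.8 151.7  86.1]
```

The case lies lid up with its near end at tray x ≈ -102 mm, y ≈ -5 mm and about 3° of yaw. I go back and down behind that end.

jog_arm(
  targets=[
    {"dx":-1,"dy":20,"dz":0,"rx":0,"ry":0,"rz":0,"gripper":1},
    {"dx":-2,"dy":38,"dz":0,"rx":0,"ry":0,"rz":-0.005,"gripper":1},
    {"dx":-2,"dy":38,"dz":25,"rx":0,"ry":0,"rz":-0.005,"gripper":1},
    {"dx":-2,"dy":38,"dz":50,"rx":0,"ry":0,"rz":-0.005,"gripper":1},
    {"dx":-2,"dy":38,"dz":75,"rx":0,"ry":0,"rz":-0.005,"gripper":1},
    {"dx":-2,"dy":38,"dz":100,"rx":0,"ry":0,"rz":-0.005,"gripper":1},
    {"dx":-2,"dy":38,"dz":115,"rx":0,"ry":0,"rz":-0.005,"gripper":1},
    {"dx":-2,"dy":38,"dz":122,"rx":0,"ry":0,"rz":-0.005,"gripper":1},
  ],
)

```text
t: 5.93
eef_pos: [0.4664, 0.1703, 0.0325]
ee_rot: [3.139, -0.003, -1.765]
force: [-0.6, -0.1, 0.3]
width: 0.0007
gripper_force: 0.0
```

Run:
```python
from h import *
delta(t2w(-.051,-.003,.034),-1.765)
case()
f=grab('side');cv2.imwrite('pics/s3.png',cv2.resize(f['frame'][160:360,200:467,::-1],None,fx=2.5,fy=2.5))
```

```text
t 5.93 pos [0.4664 0.1703 0.0325] tray [-0.1584 -0.0042] rot [ 3.139e+00 -3.000e-03 -1.765e+00] F [-0.6 -0.1  0.3] w 0.0006816084683361613
shift mm [  -1.2 -107.4   -1.7] turn [ 0.002 -0.003  0.   ]
top 981 z [0.035 0.043 0.05 ] x [-0.063  0.046] y [-0.037  0.021]
  rect(z>.036) [-23.4  -8.6  61.6 140.9  87.7]
side 1127 z [0.017 0.045 0.106] x [-0.12   0.045] y [-0.033  0.027]
  rect(z>.036) [-3.960e+01  1.000e-01  6.260e+01  1.768e+02  8.330e+01]
```

View pics/s3.png

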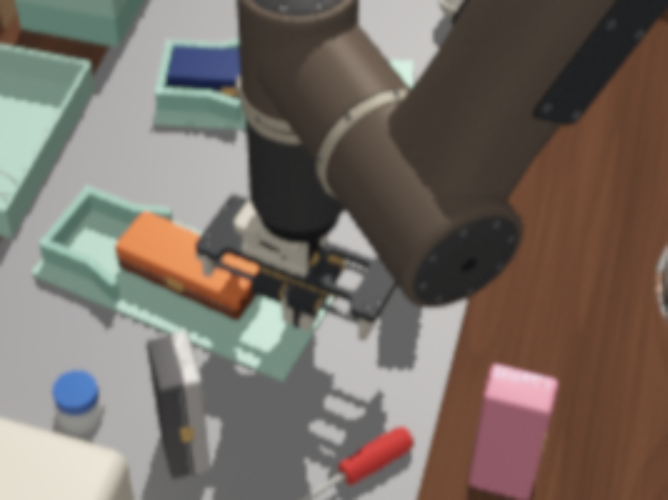

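The case lies lid up, crop (120–260, 215–310), with its far end between the guides. The fingers are just behind the near end at about (295,305). Pushing now.

jog_arm(
  targets=[
    {"dx":0,"dy":-8,"dz":-1,"rx":0,"ry":0,"rz":0,"gripper":1},
    {"dx":0,"dy":-16,"dz":-1,"rx":0,"ry":0,"rz":0,"gripper":1},
    {"dx":0,"dy":-24,"dz":-1,"rx":0,"ry":0,"rz":0,"gripper":1},
    {"dx":0,"dy":-32,"dz":-1,"rx":0,"ry":0,"rz":0,"gripper":1},
    {"dx":0,"dy":-40,"dz":-1,"rx":0,"ry":0,"rz":0,"gripper":1},
    {"dx":0,"dy":-48,"dz":-1,"rx":0,"ry":0,"rz":0,"gripper":1},
    {"dx":0,"dy":-56,"dz":-1,"rx":0,"ry":0,"rz":0,"gripper":1},
    {"dx":0,"dy":-64,"dz":-1,"rx":0,"ry":0,"rz":0,"gripper":1},
  ],
)

```text
t: 6.75
eef_pos: [0.5306, 0.1583, 0.0357]
ee_rot: [3.141, -0.001, -1.765]
force: [-5.6, 2.0, 7.2]
width: 0.0001
gripper_force: 3.4
```

Run:
```python
from h import *
delta(t2w(-.051,-.003,.034),-1.765)
case()
```

```text
t 6.75 pos [0.5306 0.1583 0.0357] tray [-0.0931 -0.0036] rot [ 3.141e+00 -1.000e-03 -1.765e+00] F [-5.6  2.   7.2] w 0.00014502232793195776
shift mm [ -0.6 -42.1   1.7] turn [ 0.001 -0.001 -0.   ]
top 590 z [0.034 0.044 0.122] x [-0.035  0.072] y [-0.036  0.022]
  rect(z>.036) [ 11.9  -8.3 124.9  60.5   3.4]
side 934 z [0.017 0.044 0.113] x [-0.072  0.074] y [-0.029  0.034]
  rect(z>.036) [ -4.4   3.3  65.2 165.6  85. ]
```

jog_arm(
  targets=[
    {"dx":0,"dy":-5,"dz":0,"rx":0,"ry":0,"rz":0,"gripper":1},
    {"dx":0,"dy":-10,"dz":0,"rx":0,"ry":0,"rz":0,"gripper":1},
    {"dx":0,"dy":-15,"dz":0,"rx":0,"ry":0,"rz":0,"gripper":1},
    {"dx":0,"dy":-20,"dz":0,"rx":0,"ry":0,"rz":0,"gripper":1},
    {"dx":0,"dy":-25,"dz":0,"rx":0,"ry":0,"rz":0,"gripper":1},
    {"dx":0,"dy":-29,"dz":0,"rx":0,"ry":0,"rz":0,"gripper":1},
    {"dx":0,"dy":-33,"dz":0,"rx":0,"ry":0,"rz":0,"gripper":1},
    {"dx":0,"dy":-36,"dz":0,"rx":0,"ry":0,"rz":0,"gripper":1},
  ],
)

```text
t: 7.52
eef_pos: [0.5661, 0.1518, 0.0355]
ee_rot: [3.142, -0.0, -1.765]
force: [-1.2, 0.6, -0.3]
width: 0.0002
gripper_force: 0.4
```

Run:
```python
from h import *
delta(t2w(-.051,-.003,.034),-1.765)
case()
```

```text
t 7.52 pos [0.5661 0.1518 0.0355] tray [-0.057  -0.0032] rot [ 3.142 -0.    -1.765] F [-1.2  0.6 -0.3] w 0.00022233029816657096
shift mm [-0.2 -6.   1.5] turn [ 0. -0.  0.]
top 548 z [0.026 0.043 0.116] x [0.002 0.113] y [-0.034  0.023]
  rect(z>.036) [ 48.6  -8.3 128.1  59.8   5.2]
side 897 z [0.017 0.044 0.108] x [-0.037  0.108] y [-0.027  0.035]
  rect(z>.036) [ 30.1   4.2  66.2 162.2  86.7]
```

jog_arm(
  targets=[
    {"dx":0,"dy":-1,"dz":0,"rx":0,"ry":0,"rz":0,"gripper":1},
    {"dx":0,"dy":-2,"dz":0,"rx":0,"ry":0,"rz":0,"gripper":1},
    {"dx":0,"dy":-3,"dz":0,"rx":0,"ry":0,"rz":0,"gripper":1},
    {"dx":0,"dy":-4,"dz":0,"rx":0,"ry":0,"rz":0,"gripper":1},
    {"dx":0,"dy":-5,"dz":0,"rx":0,"ry":0,"rz":0,"gripper":1},
    {"dx":0,"dy":-6,"dz":0,"rx":0,"ry":0,"rz":0,"gripper":1},
    {"dx":0,"dy":-7,"dz":0,"rx":0,"ry":0,"rz":0,"gripper":1},
    {"dx":0,"dy":-7,"dz":0,"rx":0,"ry":0,"rz":0,"gripper":1},
  ],
)

```text
t: 8.28
eef_pos: [0.5716, 0.1504, 0.0355]
ee_rot: [3.14, -0.001, -1.765]
force: [-5.9, 1.6, 2.4]
width: 0.0002
gripper_force: 3.0
```

Run:
```python
from h import *
delta(t2w(-.051,-.003,.034),-1.765)
case()
```

```text
t 8.28 pos [0.5716 0.1504 0.0355] tray [-0.0513 -0.0034] rot [ 3.140e+00 -1.000e-03 -1.765e+00] F [-5.9  1.6  2.4] w 0.00016644783774895697
shift mm [-0.4 -0.3  1.5] turn [ 0.002 -0.001 -0.   ]
top 515 z [0.031 0.043 0.05 ] x [0.004 0.115] y [-0.034  0.023]
  rect(z>.036) [ 53.8  -7.2 124.3  59.5   3.3]
side 878 z [0.019 0.045 0.114] x [-0.032  0.113] y [-0.027  0.035]
  rect(z>.036) [ 35.2   4.3  63.2 166.9  85.4]
```

jog_arm(
  targets=[
    {"dx":0,"dy":-1,"dz":0,"rx":0,"ry":0,"rz":0,"gripper":1},
    {"dx":0,"dy":-1.5,"dz":0,"rx":0,"ry":0,"rz":0,"gripper":1},
    {"dx":0,"dy":-2,"dz":0,"rx":0,"ry":0,"rz":0,"gripper":1},
    {"dx":0,"dy":-2.5,"dz":0,"rx":0,"ry":0,"rz":0,"gripper":1},
    {"dx":0,"dy":-3,"dz":0,"rx":0,"ry":0,"rz":0,"gripper":1},
    {"dx":0,"dy":-3,"dz":0,"rx":0,"ry":0,"rz":0,"gripper":1},
    {"dx":0,"dy":-3,"dz":0,"rx":0,"ry":0,"rz":0,"gripper":1},
    {"dx":0,"dy":-3,"dz":0,"rx":0,"ry":0,"rz":0,"gripper":1},
  ],
)

```text
t: 9.05
eef_pos: [0.5718, 0.1501, 0.0354]
ee_rot: [3.136, -0.002, -1.765]
force: [-17.8, 8.0, 11.7]
width: 0.0003
gripper_force: 10.6
```

The force rose to about 20 N with no motion, so the case is against the back wall. I back off, rise and check.

jog_arm(
  targets=[
    {"dx":0,"dy":5,"dz":0,"rx":0,"ry":0,"rz":0,"gripper":1},
    {"dx":0,"dy":20,"dz":0,"rx":0,"ry":0,"rz":0,"gripper":1},
    {"dx":0,"dy":45,"dz":0,"rx":0,"ry":0,"rz":0,"gripper":1},
    {"dx":0,"dy":70,"dz":-20,"rx":0,"ry":0,"rz":0,"gripper":1},
    {"dx":0,"dy":95,"dz":-50,"rx":0,"ry":0,"rz":0,"gripper":1},
    {"dx":0,"dy":115,"dz":-85,"rx":0,"ry":0,"rz":0,"gripper":1},
    {"dx":0,"dy":130,"dz":-120,"rx":0,"ry":0,"rz":0,"gripper":1},
    {"dx":0,"dy":140,"dz":-150,"rx":0,"ry":0,"rz":0,"gripper":1},
  ],
)

```text
t: 9.72
eef_pos: [0.4371, 0.1771, 0.1881]
ee_rot: [-3.14, 0.001, -1.764]
force: [-0.2, 0.5, -0.4]
width: 0.0004
gripper_force: 0.0
```

Run:
```python
from h import *
delta(t2w(-.2,-.003,.2),-1.765)
case()
f=grab('side');g=grab('top')
cv2.imwrite('pics/s4.png',np.hstack([cv2.resize(f['frame'][200:360,180:340],(400,400)),cv2.resize(g['frame'][110:270,190:350],(400,400))])[:,:,::-1])
```

```text
t 9.72 pos [0.4371 0.1771 0.1881] tray [-0.1884 -0.0031] rot [-3.140e+00  1.000e-03 -1.764e+00] F [-0.2  0.5 -0.4] w 0.0004016686348958746
shift mm [ -0.2  11.6 -11.9] turn [-0.001  0.001  0.001]
top 1443 z [0.033 0.043 0.049] x [-0.034  0.114] y [-0.033  0.024]
  rect(z>.036) [ 41.   -4.7 150.3  58.4   0.4]
side 1240 z [0.018 0.045 0.05 ] x [-0.033  0.113] y [-0.031  0.025]
  rect(z>.036) [ 40.6  -3.2 148.6  62.1   1.3]
```

View pics/s4.png

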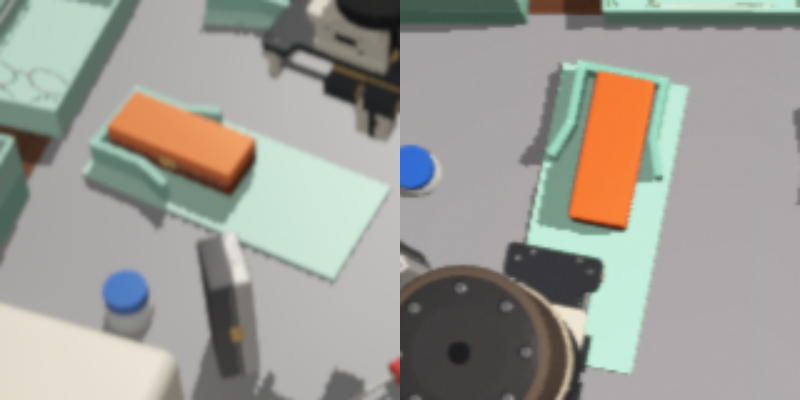

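The case lies lid up and level. Its far end meets the back wall at about (625,75) in the top crop, with no gap. The side walls are clear on both sides, and the gripper is well away. My tray x reads about 4 mm short at the back wall too, so the measured -34 mm fits being home. Handing in.

```bash
python3 -c "
from h import *
print(arm.job_done())"
```

```text
the job is handed in; nothing more can be done
None
```

The orange case was tipped over lid up and pushed home until it stopped against the tray's back wall at about 20 N; the arm then backed clear and I handed the job in at about 10 s, with no verdict returned.

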